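# Time the carousel drive pulley and pin it

### The arm

A 7-joint arm with a two-finger parallel gripper is mounted at the origin on a cart in front of the work surface, level with it; the furniture and walls round the work are solid. World frame = base frame: x ahead of the robot, y to its left, z up, the work surface at z = 0. Lengths are in m, angles in rad, forces in N, time in s.
With the tool pointing down it reaches from about 0.425 to 1.025 m from the base axis. Payload 3.6 kg.
Tool frame: the origin (TCP) lies between the finger pads; the fingertips stand ahead of it and the grasp point (between the pads) lies 8 mm behind it (tip_extent is the z of the fingertips in the tool frame, in m); z points along the fingers, y is the line along which they close (so a half turn about z gives the same grasp; the last joint's range is limited). The gripper opens to 85 mm and grips with 20 to 120 N. Pads are 22 mm wide; open, the fingers measure 114 mm over their backs; the gripper's body (76 mm by 85 mm) begins 54 mm behind the grasp point. The pads swing forward as they close: fully open they stand 13 mm farther back than shut.
Start: joints at [1.129, 0.591, 0.048, 1.609, -0.033, 0.943, -0.034], TCP at [0.247, -0.682, 0.242] pointing down, gripper open.
Joint ranges: [-2.69, 2.69], [-0.47, 2.24], [-1.27, 1.36], [0.19, 2.51], [-1.53, 4.68], [0.08, 2.07], [-3.09, 3.09]. Speed limits (rad/s): [2.57, 2.57, 3.14, 3.14, 3.14, 3.14, 3.14].

### API

Orientations are given as a rotation vector (axis times angle).
In Python, from workcell import sense, snapshot, camera_info, hand_in, tip_extent gives the robot as it stands.
- The arm moves only by the tool play_rows, never from a script. Its argument "moves" is text: rows parted by semicolons, each of 5 numbers parted by spaces: the shift along the world's x, y, z in m, then the turn about the world's z in rad, then the finger opening in m, from 0 to 0.0854. In form: tx ty tz spin grip; .... A call has 1 to 20 rows; each row is the pose to reach, as a shift and turn from the pose commanded when the call began; what a row does not reach only later rows make up. A row lasts 1/8 s, in which the tool goes at most 62.5 mm and 10.7 degrees, less where a joint would pass 70% of its speed; a pose out of reach is approached as far as the arm can. A call with a gripper value outside its range is refused whole. The fingers move at their own pace and stop on an object; "squeeze" is the grip in N (left out, the last holds). Time passes only in rows, so rows that repeat a pose let the fingers close. It gives the time, the measured TCP pose, the force, the opening and the grip force at its end, in the units of the state.
- sense(): the state, without advancing time (a new reading comes with each control period).
- snapshot(name): name is "scene" or "top"; returns the picture (420x560x3 uint8, red, green, blue); there is no depth.
- camera_info(name): a dict with "intrinsics" (3x3 intrinsics, pixels), "dist_coeffs" ([k1, k2, p1, p2, k3] as OpenCV has them; the pictures are not rectified), "pose" (4x4, takes a point from camera to world coordinates). Camera axes: x right, y down, z forward; pixel columns grow to the right and rows downward; lengths in m; the calibration is good to about 2 mm. A picture is of the moment at which its call begins. camera_info takes no time and is no camera call.
- hand_in(): hands the job in; it is judged then, once.
The state is a dict: "clock": time; "joints": joint angles; "qd": joint speeds; "effort": joint torques, N m; "ee_pos": TCP position; "tcp_rot": TCP orientation; "contact_force": force on the tool from outside, world axes, zero at the start; "wrist_torque": the same for the moment, N m; "gripper_width": finger opening in m; "grasp_force": force on a finger pad.
Only numpy, scipy, OpenCV 4.12 (cv2) and the standard library are available. Lean on these libraries where they do the work, as an engineer would, in place of code of your own. Each camera call takes 0.05 s, during which the arm holds its last target. There are 200 camera calls.

### The job

With a fingertip resting on the pulley's flat metal rim, drag the pulley round, pressing with less than 25 N, until the red engraved mark faces the yellow pointer; leave the timing pin in its stand until then. Then take the red-headed timing pin out of its stand and lower it gently, again with less than 25 N, through the hole of the pulley into the locking bore until its collar is down on the pulley, and let go. Do not disturb the vials and the brown bottle.

Things in the scene. Friction and masses are not known exactly. Their poses are not given: they have to be found in the camera images.
- drive_housing: Fixed carousel drive, 230x230 mm aluminium base plate 12 mm thick with a blue round guard ring (outer radius 100, inner radius 87.5 mm, top at z = 56 mm). Origin: centre of the underside, on the pulley's axis; z up. The yellow pointer (top at 57.4 mm, below the rim's top) lies on the guard ring on the -x side.
- pulley: Flat aluminium pulley, 170 mm wide, on drive_housing's z axis; turns both ways without stops, dry friction 0.2 N m: stays where left, needs 5 N or more fingertip pressure to be dragged. Origin as drive_housing's. Rigid flat rim from radius 62 to 85 mm, top 58 mm above the origin, flush with the guard, too shallow to pinch. Dark web inside, top at 56 mm.
- timing_mark (a point): Outer end of the red mark (3x21 mm radial line on the rim), on the pulley 87 mm from the axis at rim top height; turns with the pulley.
- pointer_tip (a point): Tip of the yellow pointer, fixed on the housing 87 mm from the axis at rim top height. The mark faces the pointer when timing_mark coincides with this point.
- pin_hole (a point): Centre of the pulley's through hole (11.5 mm in diameter, 1.5 mm chamfer, web 6 mm thick) at the web's top; 42 mm from the axis, diametrically across from the mark; turns with the pulley.
- lock_bore (a point): Mouth centre of the locking bore in the fixed housing (11.5 mm in diameter, 1.5 mm chamfer, 32 mm deep), 4 mm below the web's underside, 42 mm from the axis, diametrically across from the pointer. pin_hole stands right above it, 10 mm higher, when the mark faces the pointer.
- timing_pin: Loose pin, 60 g. Origin: centre of its lower tip, z up along the pin. Steel shank 10 mm in diameter, 28 mm long with a 2.5 mm tapered tip; then a steel collar 26 mm in diameter from z = 28 to 32 mm; then a red knurled head 22 mm in diameter from z = 32 to 72 mm, to be gripped. Fully home in the lock its collar lies on the web and its tip is 18 mm below lock_bore. Starts upright in the stand.
- pin_stand: Fixed grey block 64x64x34 mm, origin at the centre of its underside. In its top a 12.5 mm hole, 30 mm deep, holds the pin with its collar on the block's top.
- vial_a: Bystander: small vial with blue cap, 12 mm in diameter, 32 mm high, standing; origin at its underside.
- vial_b: Bystander: small vial with white cap, 12 mm in diameter, 32 mm high, standing; origin at its underside.
- brown_bottle: Bystander: brown bottle with black cap, 50 mm in diameter, 100 mm high, standing behind the drive; origin at its underside.

How it is judged:
On the way, in this order (a step that is already met when the one before it is completed fails the run):
1. a fingertip presses on the pulley while the mark is still away from the pointer and the pin is in its stand (contact force between the fingers and pulley above 1.5 N and distance between timing_mark and pointer_tip above 0.01 m and distance of timing_pin from where it was at the start of the episode below 0.01 m), for 0.1 s.
2. the red mark faces the pointer (within 3 mm at the rim) while the pin still stands in its stand (distance between timing_mark and pointer_tip below 0.003 m and distance of timing_pin from where it was at the start of the episode below 0.01 m), for 0.2 s.
3. the timing pin is down through the pulley in the locking bore (z of timing_pin in the frame of lock_bore below -0.014 m and horizontal distance between timing_pin and lock_bore below 0.003 m), for 0.2 s.
At the end, for the whole second after the job is handed in: The red mark faces the pointer within 3 mm at the rim, the pin stands upright (within 0.1 rad) and fully home in the locking bore (collar within 2.5 mm of the pulley, centred within 3 mm), and pin and pulley are at rest (distance between timing_mark and pointer_tip below 0.003 m and z of timing_pin in the frame of lock_bore below -0.0155 m and horizontal distance between timing_pin and lock_bore below 0.003 m and angle between timing_pin's own z axis and vertical below 0.1 rad and linear speed of timing_pin below 0.01 m/s and angular speed of pulley below 0.05 rad/s); the robot touches nothing.
It fails at once if the robot presses on the pulley with more than 25 N (contact force between the arm and pulley above 25 N).
It fails at once if the pin is pressed on the pulley with more than 25 N (contact force between timing_pin and pulley above 25 N).
It fails at once if the pin is pressed on the housing with more than 25 N (contact force between timing_pin and drive_housing above 25 N).
It fails at once if a bystander is displaced by more than 20 mm (distance of any of vial_a, vial_b, brown_bottle from where it was at the start of the episode above 0.02 m).
It also fails if it takes over 72 s, if anything falls off the work surface, if the arm or the gripper's body presses on something with over 40 N, if the wrist force passes 120 N, or if a joint passes its speed limit or range.

## Working session

There is one attempt and no reset: what is moved stays moved. The work goes in short steps, Python scripts to look and compute and a tool call to move; the robot and the scene stay as the last step left them, time stands still between calls to the robot, and variables do not carry over. Pictures are saved under pics/ and viewed, at most 10 in all, crops included, and the job is handed in when it is done.

Besides the shell and the picture viewer there is one more tool, called after "Call:" as name(argument=value, ...), one argument or row to a line, values as JSON. play_rows: Moves the arm, as the interface text tells. Its arguments: {"type":"object","properties":{"moves":{"type":"string"},"squeeze":{"type":"number"}},"required":["moves"]}

```bash
mkdir -p pics; cat > h.py <<'E'
import numpy as np, cv2
from workcell import sense, snapshot, camera_info, hand_in, tip_extent
def pix2w(name, uv, z):
    c=camera_info(name); K=np.array(c["intrinsics"],float); d=np.array(c["dist_coeffs"],float); T=np.array(c["pose"])
    uv=np.array(uv,float).reshape(-1,1,2)
    n=cv2.undistortPoints(uv,K,d)[:,0]
    r=np.c_[n,np.ones(len(n))]@T[:3,:3].T
    o=T[:3,3]; z=np.broadcast_to(z,len(r))
    return o+r*((z-o[2])/r[:,2])[:,None]
def w2pix(name,P):
    c=camera_info(name); K=np.array(c["intrinsics"],float); d=np.array(c["dist_coeffs"],float); T=np.linalg.inv(np.array(c["pose"]))
    return cv2.projectPoints(np.array(P,float).reshape(-1,3),cv2.Rodrigues(T[:3,:3])[0],T[:3,3],K,d)[0][:,0]
def save(name,f,crop=None,s=1):
    im=snapshot(name)
    cv2.imwrite("pics/raw_"+f,im[:,:,::-1])
    if crop: im=im[crop[1]:crop[3],crop[0]:crop[2]]
    im=cv2.resize(im,None,fx=s,fy=s,interpolation=cv2.INTER_CUBIC)
    cv2.imwrite("pics/"+f,im[:,:,::-1]); return im
E
python3 - <<'E'
from h import *
save("top","t0.png",s=1.4); save("scene","s0.png",s=1.4)
print(sense()); print(tip_extent() if callable(tip_extent) else tip_extent)
for n in("top","scene"): print(np.round(camera_info(n)["pose"],3))
E
```

```text
{'clock': 0.1, 'joints': array([ 1.1295089 ,  0.59206463,  0.04830852,  1.60971087, -0.03329845,
        0.94273499, -0.0336878 ]), 'qd': array([ 1.23696594e-03, -3.98687357e-03,  3.98682954e-04, -4.33506635e-03,
        3.83124459e-06, -8.81134806e-04,  1.84697974e-03]), 'effort': array([ 5.94044031e-03, -5.49992359e+01,  1.55288670e+00, -1.98825806e+01,
        9.54901421e-03,  3.82044265e-03, -1.27845357e-05]), 'ee_pos': array([ 0.24684623, -0.68089124,  0.24122218]), 'tcp_rot': array([-3.09216315e+00, -5.43336590e-01,  7.62879749e-04]), 'contact_force': array([0.26408995, 1.16509738, 0.35102004]), 'wrist_torque': array([-0.02301826, -0.03068939,  0.01271291]), 'grasp_force': 0.0, 'gripper_width': 0.0852903378350295}
0.011
[[-0.003 -0.988  0.152  0.429]
 [-0.999 -0.002 -0.035  0.189]
 [ 0.035 -0.152 -0.988  0.979]
 [ 0.     0.     0.     1.   ]]
[[-0.789 -0.449  0.421  0.092]
 [-0.615  0.568 -0.547  0.776]
 [ 0.006 -0.69  -0.724  0.849]
 [ 0.     0.     0.     1.   ]]
```

View pics/t0.png

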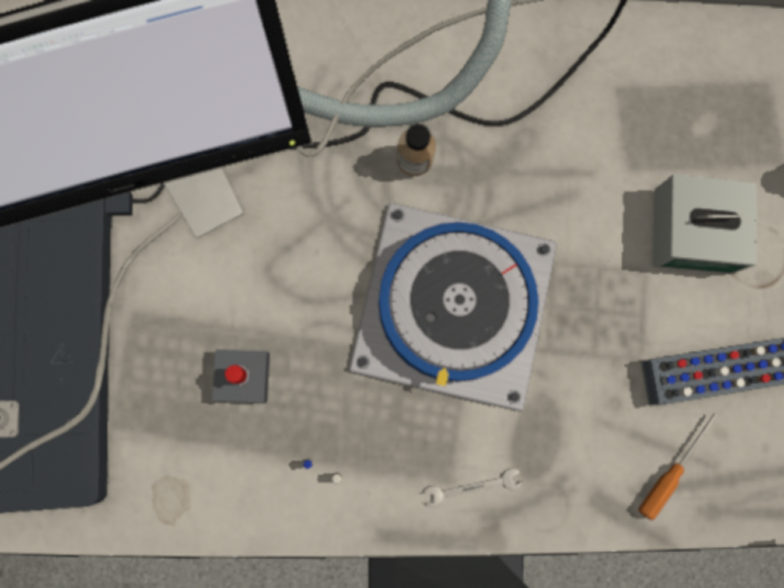

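View pics/s0.png

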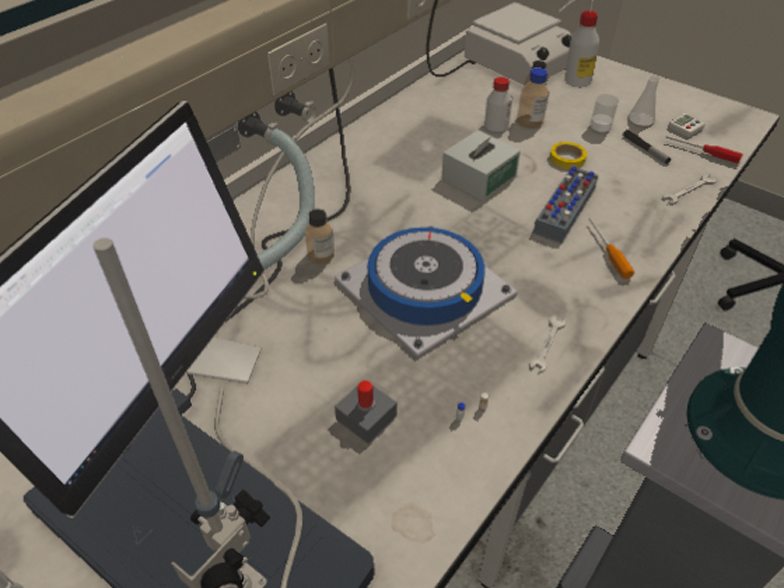

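The top view shows the pulley centre at about (459,299), the mark's end at (517,265), the pointer at (443,375) and the pin head at (235,374). The vials are at (307,463) and (337,478). All are in 1.4x pixels. I'll crop in closer next.

```bash
python3 - <<'E'
from h import *
im=cv2.imread("pics/raw_t0.png")
a=cv2.resize(im[150:280,262:392],None,fx=4.5,fy=4.5,interpolation=cv2.INTER_CUBIC)
cv2.imwrite("pics/c0.png",a)
f=1/1.4
for nm,uv,z in [("centre",(459,299),.056),("mark",(517,265),.058),("ptr",(443,369),.058),("hole",(431,318),.056),("pintop",(235,374),.106),("va",(307,463),.032),("vb",(337,478),.032),("bottle",(418,135),.1)]:
    print(nm,np.round(pix2w("top",np.array(uv)*f,z)[0],4))
# blue ring ellipse
hsv=cv2.cvtColor(im,cv2.COLOR_BGR2HSV)
m=((hsv[...,0]>95)&(hsv[...,0]<125)&(hsv[...,1]>150)&(hsv[...,2]>60)).astype(np.uint8)
m[:, :262]=0;m[:,392:]=0;m[:150]=0;m[280:]=0
ys,xs=np.nonzero(m)
P=pix2w("top",np.c_[xs,ys],.056)
from scipy.optimize import least_squares
# inner edge: per angle min radius
c=np.array(pix2w("top",[(459*f,299*f)],.056)[0,:2])
for it in range(4):
    d=P[:,:2]-c; an=np.arctan2(d[:,1],d[:,0]); r=np.hypot(*d.T)
    pts=[]
    for k in range(72):
        s=(an>-np.pi+k*np.pi/36)&(an<=-np.pi+(k+1)*np.pi/36)
        if s.sum()>2: pts.append(P[s][np.argmin(r[s]),:2])
    pts=np.array(pts)
    R=least_squares(lambda q:np.hypot(*(pts-q[:2]).T)-q[2],[*c,.0875],loss="soft_l1",f_scale=.001).x; c=R[:2]
print("ring",R,len(pts))
# red head
m=((hsv[...,0]<8)|(hsv[...,0]>172))&(hsv[...,1]>150)&(hsv[...,2]>80)
for nm,b in(("pin",(140,240,200,300)),("mark",(345,175,380,205))):
    q=m[b[1]:b[3],b[0]:b[2]]; y,x=np.nonzero(q); print(nm,len(x),x.mean()+b[0],y.mean()+b[1],x.min()+b[0],x.max()+b[0],y.min()+b[1],y.max()+b[1])
E
```

```text
centre [0.5697 0.0711 0.056 ]
mark [ 0.6126 -0.0023  0.058 ]
ptr [0.4831 0.0924 0.058 ]
hole [0.546  0.1062 0.056 ]
pintop [0.4745 0.3365 0.106 ]
va [0.3694 0.2583 0.032 ]
vb [0.3512 0.2215 0.032 ]
bottle [0.7657 0.1233 0.1   ]
ring [0.56892941 0.07168563 0.08841312] 71
pin 151 167.57615894039736 267.0927152317881 161 175 261 273<stdin>:29: RuntimeWarning: Mean of empty slice.
  ret = ret.dtype.type(ret / rcount)
Traceback (most recent call last):
ValueError: zero-size array to reduction operation minimum which has no identity
```

View pics/c0.png

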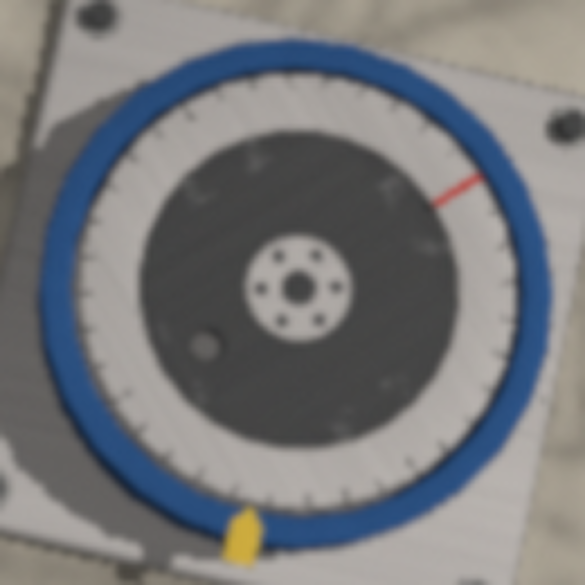

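The crop (4.5x) shows the mark's outer end at (482,177), the hub at (298,288), the pointer tip at (249,506) and the hole at (205,346). Next I'll work out the angles and the approach.

```bash
cat >> h.py <<'E'
def crop2w(uv,z,o=(262,150),s=4.5): return pix2w("top",(np.array(uv,float).reshape(-1,2)+.5)/s-.5+np.array(o),z)
E
python3 - <<'E'
from h import *
c=crop2w((298,288),.058)[0,:2]; c2=np.array([.5689,.0717])
P=crop2w([(482,177),(249,506),(205,346)],[.058,.058,.056])[:,:2]
for cc in(c,c2):
    d=P-cc; print(cc,np.round(np.hypot(*d.T),4),np.round(np.degrees(np.arctan2(d[:,1],d[:,0])),1))
print(P)
print(pix2w("top",[(167.58,267.1)],.106))
p=sense(); 
for a in (30,): print(c2+.0735*np.array([np.cos(np.radians(a)),np.sin(np.radians(a))])-p["ee_pos"][:2])
E
```

```text
[0.56937371 0.07144445] [0.085  0.086  0.0423] [-58.9 166.5 121.8]
[0.5689 0.0717] [0.0854 0.0855 0.0418] [-58.7 166.6 121.4]
[[ 0.61322143 -0.00133299]
 [ 0.48572444  0.09146504]
 [ 0.54711678  0.10738065]]
[[0.47459085 0.33692881 0.106     ]]
[0.38570664 0.78934124]
```

Call:
play_rows(
  moves="0.03 0.06 0 0.18 0; 0.06 0.11 0 0.36 0; 0.09 0.165 0 0.54 0; 0.12 0.22 0 0.72 0; 0.15 0.275 0 0.9 0; 0.18 0.33 0 1.08 0; 0.21 0.385 0 1.26 0; 0.24 0.44 0 1.44 0; 0.27 0.495 0 1.62 0; 0.3 0.55 0 1.8 0; 0.33 0.605 -0.02 1.98 0; 0.36 0.66 -0.05 2.16 0; 0.38 0.7 -0.08 2.34 0; 0.393 0.732 -0.11 2.51 0; 0.393 0.732 -0.145 2.51 0; 0.393 0.732 -0.145 2.51 0; 0.393 0.732 -0.145 2.51 0; 0.393 0.732 -0.145 2.51 0",
  squeeze=30,
)

```text
clock: 2.35
ee_pos: [0.6412, 0.0498, 0.099]
tcp_rot: [0.446, 3.107, 0.0]
contact_force: [0.1, -0.2, -0.2]
gripper_width: -0.0004
grasp_force: 0.0
```

```bash
python3 - <<'E'
from h import *
s=sense(); print({k:np.round(v,4) for k,v in s.items()}, tip_extent)
E
```

```text
{'clock': np.float64(2.35), 'joints': array([ 0.2289,  0.7295, -0.5598,  1.876 ,  0.5819,  0.7012,  0.6128]), 'qd': array([-0.001 , -0.0026, -0.0001,  0.0014,  0.0032, -0.0019, -0.0014]), 'effort': array([-1.35800e-01, -5.18454e+01, -7.33470e+00, -1.31262e+01,
        3.90000e-03,  4.40000e-03,  1.60000e-03]), 'ee_pos': array([0.6412, 0.0498, 0.099 ]), 'tcp_rot': array([4.4590e-01, 3.1069e+00, 5.0000e-04]), 'contact_force': array([ 0.0911, -0.1946, -0.1539]), 'wrist_torque': array([ 0.0153, -0.0014,  0.0311]), 'grasp_force': np.float64(0.0), 'gripper_width': np.float64(-0.0004)} 0.011
```

Call:
play_rows(
  moves="0 0 -0.01 0 0; 0 0 -0.02 0 0; 0 0 -0.026 0 0; 0 0 -0.026 0 0; 0 0 -0.026 0 0",
)

```text
clock: 2.98
ee_pos: [0.6402, 0.0506, 0.0713]
tcp_rot: [0.444, 3.11, 0.0]
contact_force: [0.3, -0.1, 0.0]
gripper_width: 0.0003
grasp_force: 0.0
```

Call:
play_rows(
  moves="0 0 -0.001 0 0; 0 0 -0.002 0 0; 0 0 -0.002 0 0; 0 0 -0.002 0 0",
)

```text
clock: 3.48
ee_pos: [0.6401, 0.0504, 0.0693]
tcp_rot: [0.444, 3.11, 0.0]
contact_force: [-1.0, -0.1, -0.2]
gripper_width: 0.0001
grasp_force: 0.0
```

Call:
play_rows(
  moves="0 0 -0.0005 0 0; 0 0 -0.001 0 0; 0 0 -0.001 0 0; 0 0 -0.001 0 0",
)

```text
clock: 3.98
ee_pos: [0.6402, 0.0504, 0.0691]
tcp_rot: [0.444, 3.11, -0.001]
contact_force: [-1.7, -0.3, 5.9]
gripper_width: -0.0001
grasp_force: 2.9
```

```bash
python3 - <<'E'
import numpy as np
d0=np.array([.0711,-.0211])
def R(a): return np.array([[np.cos(a),-np.sin(a)],[np.sin(a),np.cos(a)]])
for st,ang in((0,[1.5]+[4*k for k in range(1,17)]),(-64,[1.5]+[4*k for k in range(1,17)])):
    b=R(np.radians(st))@d0
    print("; ".join("%.4f %.4f -0.0008 %.3f 0"%(*(R(np.radians(-a))@b-b),-np.radians(a)) for a in ang))
E
```

```text
-0.0006 -0.0019 -0.0008 -0.026 0; -0.0016 -0.0049 -0.0008 -0.070 0; -0.0036 -0.0097 -0.0008 -0.140 0; -0.0059 -0.0143 -0.0008 -0.209 0; -0.0086 -0.0188 -0.0008 -0.279 0; -0.0115 -0.0230 -0.0008 -0.349 0; -0.0147 -0.0271 -0.0008 -0.419 0; -0.0182 -0.0309 -0.0008 -0.489 0; -0.0220 -0.0345 -0.0008 -0.559 0; -0.0260 -0.0378 -0.0008 -0.628 0; -0.0302 -0.0408 -0.0008 -0.698 0; -0.0346 -0.0435 -0.0008 -0.768 0; -0.0392 -0.0459 -0.0008 -0.838 0; -0.0440 -0.0479 -0.0008 -0.908 0; -0.0488 -0.0496 -0.0008 -0.977 0; -0.0538 -0.0510 -0.0008 -1.047 0; -0.0589 -0.0521 -0.0008 -1.117 0
-0.0019 -0.0003 -0.0008 -0.026 0; -0.0051 -0.0007 -0.0008 -0.070 0; -0.0103 -0.0010 -0.0008 -0.140 0; -0.0155 -0.0009 -0.0008 -0.209 0; -0.0206 -0.0005 -0.0008 -0.279 0; -0.0258 0.0002 -0.0008 -0.349 0; -0.0308 0.0014 -0.0008 -0.419 0; -0.0358 0.0028 -0.0008 -0.489 0; -0.0406 0.0046 -0.0008 -0.559 0; -0.0453 0.0068 -0.0008 -0.628 0; -0.0499 0.0093 -0.0008 -0.698 0; -0.0542 0.0121 -0.0008 -0.768 0; -0.0584 0.0151 -0.0008 -0.838 0; -0.0623 0.0185 -0.0008 -0.908 0; -0.0660 0.0221 -0.0008 -0.977 0; -0.0695 0.0260 -0.0008 -1.047 0; -0.0726 0.0301 -0.0008 -1.117 0
```

First the press, then a short piece of the arc to watch the force.

Call:
play_rows(
  moves="0 0 -0.0005 0 0; 0 0 -0.0008 0 0; 0 0 -0.0008 0 0; -0.0006 -0.0019 -0.0008 -0.026 0; -0.0016 -0.0049 -0.0008 -0.07 0; -0.0036 -0.0097 -0.0008 -0.14 0; -0.0059 -0.0143 -0.0008 -0.209 0; -0.0086 -0.0188 -0.0008 -0.279 0; -0.0086 -0.0188 -0.0008 -0.279 0",
)

```text
clock: 5.1
ee_pos: [0.6336, 0.0332, 0.0691]
tcp_rot: [0.87, 3.014, 0.005]
contact_force: [0.8, 1.1, 6.7]
gripper_width: 0.0002
grasp_force: 3.2
```

```bash
python3 - <<'E'
from h import *
save("top","c1.png",(262,150,392,280),4.5)
E
```

```text
(no output)
```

View pics/c1.png

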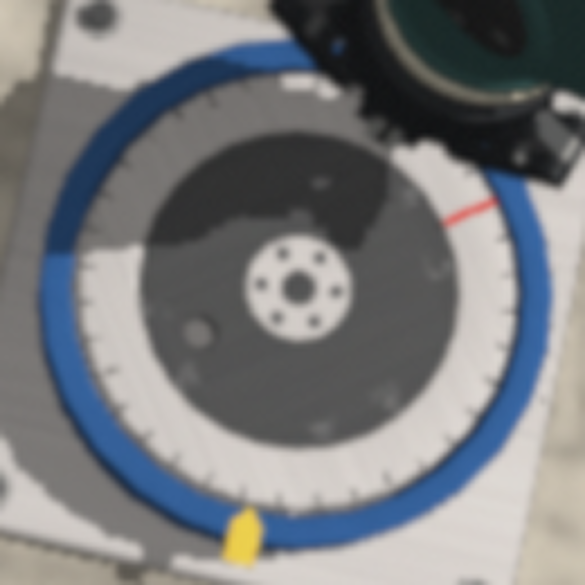

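The mark has moved to (496,203), about 8° for a 14° tip motion, so the tip slips some. I'll press a little harder.

Call:
play_rows(
  moves="0 0 -0.0005 0 0; 0 0 -0.001 0 0; 0 0 -0.001 0 0; 0 0 -0.001 0 0",
)

```text
clock: 5.65
ee_pos: [0.6336, 0.0332, 0.0691]
tcp_rot: [0.87, 3.014, 0.004]
contact_force: [-0.4, 0.3, 12.0]
gripper_width: -0.0001
grasp_force: 6.4
```

```bash
cat > arc.py <<'E'
import numpy as np,sys
from workcell import sense
c=np.array([.5689,.0717]); p=sense()["ee_pos"][:2]
b=p-c; print("r",np.hypot(*b),"ang",np.degrees(np.arctan2(b[1],b[0]))); b=b/np.hypot(*b)*.0735
def R(a): return np.array([[np.cos(a),-np.sin(a)],[np.sin(a),np.cos(a)]])
print("; ".join("%.4f %.4f %s %.3f 0"%(*(R(np.radians(-float(a)))@b-b),sys.argv[1],-np.radians(float(a))) for a in sys.argv[2:]))
E
python3 arc.py -0.0005 1.5 4 8 12 16 20 24 28 32 36 40 44 48
```

```text
r 0.07528470301622212 ang -30.76003866099342
-0.0010 -0.0016 -0.0005 -0.026 0; -0.0028 -0.0043 -0.0005 -0.070 0; -0.0058 -0.0084 -0.0005 -0.140 0; -0.0092 -0.0123 -0.0005 -0.209 0; -0.0128 -0.0160 -0.0005 -0.279 0; -0.0167 -0.0193 -0.0005 -0.349 0; -0.0208 -0.0224 -0.0005 -0.419 0; -0.0250 -0.0253 -0.0005 -0.489 0; -0.0295 -0.0278 -0.0005 -0.559 0; -0.0342 -0.0299 -0.0005 -0.628 0; -0.0389 -0.0318 -0.0005 -0.698 0; -0.0438 -0.0333 -0.0005 -0.768 0; -0.0488 -0.0345 -0.0005 -0.838 0
```

Call:
play_rows(
  moves="-0.001 -0.0016 -0.0005 -0.026 0; -0.0028 -0.0043 -0.0005 -0.07 0; -0.0058 -0.0084 -0.0005 -0.14 0; -0.0092 -0.0123 -0.0005 -0.209 0; -0.0128 -0.016 -0.0005 -0.279 0; -0.0167 -0.0193 -0.0005 -0.349 0; -0.0208 -0.0224 -0.0005 -0.419 0; -0.025 -0.0253 -0.0005 -0.489 0; -0.0295 -0.0278 -0.0005 -0.559 0; -0.0342 -0.0299 -0.0005 -0.628 0; -0.0389 -0.0318 -0.0005 -0.698 0; -0.0438 -0.0333 -0.0005 -0.768 0; -0.0488 -0.0345 -0.0005 -0.838 0; -0.0488 -0.0345 -0.0005 -0.838 0",
)

```text
clock: 7.4
ee_pos: [0.5871, -0.0026, 0.069]
tcp_rot: [2.02, 2.397, 0.01]
contact_force: [0.5, -0.6, 15.6]
gripper_width: -0.0001
grasp_force: 7.5
```

```bash
cat > mark.py <<'E'
from h import *
import sys
im=save("top",sys.argv[1],(262,150,392,280),4.5)
hsv=cv2.cvtColor(im,cv2.COLOR_RGB2HSV)
m=((hsv[...,0]<8)|(hsv[...,0]>172))&(hsv[...,1]>90)&(hsv[...,2]>80)
n,l,st,ce=cv2.connectedComponentsWithStats(m.astype(np.uint8))
for i in range(1,n):
    if st[i,4]>40:
        P=crop2w(ce[i],.058)[0,:2]-[.5691,.0716]; print(st[i],np.round(ce[i],1),"r",np.hypot(*P),"deg",np.degrees(np.arctan2(P[1],P[0])))
E
python3 mark.py c2.png; python3 arc.py -0.0005 1.5 4 8 12 16 20 24 28 32 36 40 44 48 52 56 60 64 68
```

```text
[450 346  55  24 379] [475.7 357.7] r 0.07344369197829441 deg -111.2979962731276
r 0.07651925696893473 ang -76.22893871711844
-0.0019 -0.0004 -0.0005 -0.026 0; -0.0050 -0.0010 -0.0005 -0.070 0; -0.0101 -0.0017 -0.0005 -0.140 0; -0.0152 -0.0021 -0.0005 -0.209 0; -0.0204 -0.0021 -0.0005 -0.279 0; -0.0255 -0.0017 -0.0005 -0.349 0; -0.0305 -0.0009 -0.0005 -0.419 0; -0.0356 0.0001 -0.0005 -0.489 0; -0.0405 0.0016 -0.0005 -0.559 0; -0.0453 0.0033 -0.0005 -0.628 0; -0.0500 0.0055 -0.0005 -0.698 0; -0.0545 0.0079 -0.0005 -0.768 0; -0.0588 0.0106 -0.0005 -0.838 0; -0.0630 0.0136 -0.0005 -0.908 0; -0.0669 0.0170 -0.0005 -0.977 0; -0.0706 0.0205 -0.0005 -1.047 0; -0.0740 0.0244 -0.0005 -1.117 0; -0.0771 0.0284 -0.0005 -1.187 0
```

Call:
play_rows(
  moves="-0.0019 -0.0004 0 -0.026 0; -0.005 -0.001 0 -0.07 0; -0.0101 -0.0017 0 -0.14 0; -0.0152 -0.0021 0 -0.209 0; -0.0204 -0.0021 0 -0.279 0; -0.0255 -0.0017 0 -0.349 0; -0.0305 -0.0009 0 -0.419 0; -0.0356 0.0001 0 -0.489 0; -0.0405 0.0016 0 -0.559 0; -0.0453 0.0033 0 -0.628 0; -0.05 0.0055 0 -0.698 0; -0.0545 0.0079 0 -0.768 0; -0.0588 0.0106 0 -0.838 0; -0.063 0.0136 0 -0.908 0; -0.0669 0.017 0 -0.977 0; -0.0706 0.0205 0 -1.047 0; -0.074 0.0244 0 -1.117 0; -0.074 0.0244 0 -1.117 0",
)

```text
clock: 9.7
ee_pos: [0.5116, 0.0208, 0.0689]
tcp_rot: [2.988, 0.962, 0.009]
contact_force: [-1.9, -1.8, 24.2]
gripper_width: -0.0
grasp_force: 12.4
```

```bash
python3 mark.py c3.png; python3 arc.py 0 1.5 4 8 12 16 20 22 24 26
```

```text
[312 451  10  32 207] [316.3 466.2] r 0.06855676893929527 deg -174.94721847479283
r 0.0766684014742735 ang -138.4263218462008
-0.0013 0.0015 0 -0.026 0; -0.0033 0.0040 0 -0.070 0; -0.0063 0.0081 0 -0.140 0; -0.0089 0.0125 0 -0.209 0; -0.0113 0.0170 0 -0.279 0; -0.0134 0.0217 0 -0.349 0; -0.0143 0.0241 0 -0.384 0; -0.0151 0.0266 0 -0.419 0; -0.0158 0.0290 0 -0.454 0
```

Contact force is 24 N, too close to the limit. I'll ease off first, then go 15° more.

Call:
play_rows(
  moves="0 0 0.001 0 0; 0 0 0.002 0 0; 0 0 0.002 0 0; -0.0013 0.0015 0.002 -0.026 0; -0.0033 0.004 0.002 -0.07 0; -0.0063 0.0081 0.0023 -0.14 0; -0.0089 0.0125 0.0025 -0.209 0; -0.0107 0.016 0.0025 -0.26 0; -0.0107 0.016 0.0025 -0.26 0",
)

```text
clock: 10.88
ee_pos: [0.4995, 0.0377, 0.0691]
tcp_rot: [3.089, 0.568, 0.005]
contact_force: [1.5, -0.8, 6.0]
gripper_width: 0.0003
grasp_force: 3.3
```

```bash
python3 mark.py c4.png; python3 arc.py 0 1 2 3 4
```

```text
[270 449   9  19 135] [274. 459.] r 0.06630511153511953 deg 171.23136265843985
r 0.07727100004315116 ang -153.88871057804656
-0.0006 0.0012 0 -0.017 0; -0.0011 0.0023 0 -0.035 0; -0.0016 0.0035 0 -0.052 0; -0.0021 0.0047 0 -0.070 0
```

View pics/c4.png

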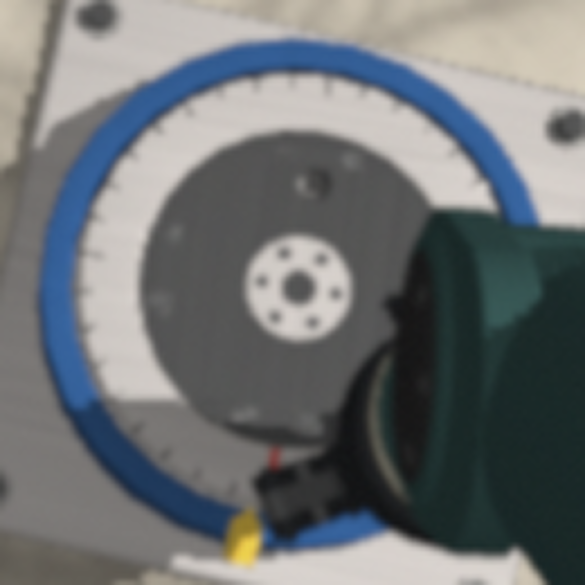

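The mark shows at (274,459), about 4.7° short of the pointer.

Call:
play_rows(
  moves="0 0 -0.001 0 0; 0 0 -0.0012 0 0; 0 0 -0.0012 0 0; -0.0006 0.0012 -0.0012 -0.017 0; -0.0011 0.0023 -0.0012 -0.035 0; -0.0016 0.0035 -0.0012 -0.052 0; -0.0021 0.0047 -0.0012 -0.07 0; -0.0024 0.0054 -0.0012 -0.08 0; -0.0024 0.0054 -0.0012 -0.08 0; -0.0024 0.0054 -0.0012 -0.08 0",
)

```text
clock: 12.18
ee_pos: [0.4974, 0.0425, 0.069]
tcp_rot: [3.11, 0.444, 0.006]
contact_force: [-0.2, -2.2, 18.7]
gripper_width: 0.0001
grasp_force: 9.0
```

```bash
python3 mark.py c5.png; python3 arc.py 0 1 2 3 4
```

```text
[257 447  10  15 105] [262.4 454.7] r 0.06553565510045717 deg 167.204170254014
r 0.07718467162843132 ang -157.78098508854137
-0.0005 0.0012 0 -0.017 0; -0.0009 0.0024 0 -0.035 0; -0.0014 0.0036 0 -0.052 0; -0.0018 0.0048 0 -0.070 0
```

Call:
play_rows(
  moves="0 0 0.02 0 0; 0 0 0.06 0 0; 0 0 0.11 0 0; 0 0.05 0.11 0 0.05; 0 0.11 0.11 0 0.05; -0.01 0.17 0.11 0 0.05; -0.02 0.23 0.11 0 0.05; -0.023 0.294 0.11 0 0.05; -0.023 0.294 0.11 0 0.05; -0.023 0.294 0.11 0 0.05; -0.023 0.294 0.11 0 0.05",
)

```text
clock: 13.6
ee_pos: [0.4725, 0.3346, 0.1769]
tcp_rot: [3.109, 0.44, -0.002]
contact_force: [-0.2, 0.6, -0.7]
gripper_width: 0.0497
grasp_force: 0.0
```

```bash
python3 mark.py c6.png; python3 -c "
from h import *
s=sense();print(s['joints'],s['ee_pos'],s['tcp_rot'],s['gripper_width'])"
```

```text
[249 447  18  57 410] [258.  475.3] r 0.07356193212535315 deg 167.20033894486616
[-0.8793726   0.50622983  0.25469766  2.00294693 -0.20024135  0.65742997
 -1.78593169] [0.47275848 0.33463921 0.17709203] [ 3.10940209e+00  4.39575478e-01 -1.54118724e-03] 0.050349999753463964
```

View pics/c6.png

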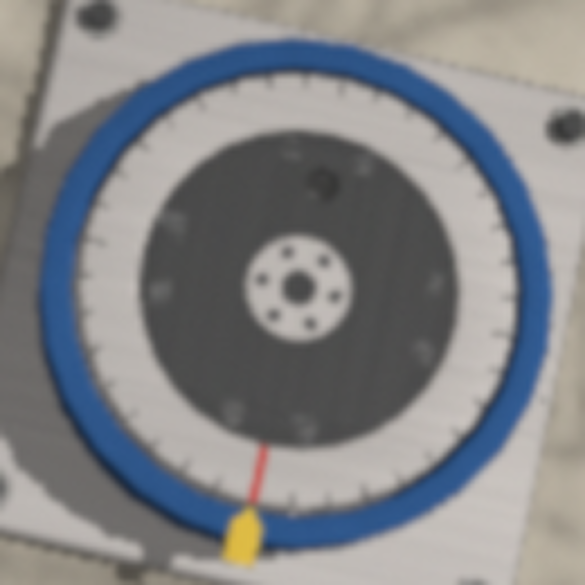

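The mark at (253,502) meets the pointer tip at (249,506) within about 1 mm, and the hole is dark at (322,183). I took the pin's top as 0.106, but in the stand it is at 0.078, so I'll measure it again.

```bash
python3 - <<'E'
from h import *
print(crop2w((322,183),.056))
im=cv2.imread("pics/raw_t0.png")
hsv=cv2.cvtColor(im,cv2.COLOR_BGR2HSV)
print("seed ",pix2w("top",[(167.58,267.1)],.078))
# model: project head cylinder top & bottom outlines; fit centre to red mask centroid
def cent(p):
    a=np.linspace(0,2*np.pi,60); pts=[]
    for z in(.038,.078): pts.append(np.c_[p[0]+.011*np.cos(a),p[1]+.011*np.sin(a),a*0+z])
    h=cv2.convexHull(w2pix("top",np.vstack(pts)).astype(np.float32)); M=cv2.moments(h); return np.array([M["m10"]/M["m00"],M["m01"]/M["m00"]]),M["m00"]
from scipy.optimize import fsolve
p=fsolve(lambda p:cent(p)[0]-[167.58,267.1],[.47,.33]); print(p,cent(p))
# second: scene camera
im2=cv2.imread("pics/raw_s0.png")
h2=cv2.cvtColor(im2,cv2.COLOR_BGR2HSV); b=(240,260,285,300)
m=((h2[...,0]<8)|(h2[...,0]>172))&(h2[...,1]>150)&(h2[...,2]>60); q=m[b[1]:b[3],b[0]:b[2]]; y,x=np.nonzero(q)
c2=np.array([x.mean()+b[0],y.mean()+b[1]]); print(c2,len(x))
def cs(p):
    a=np.linspace(0,2*np.pi,60); pts=[np.c_[p[0]+.011*np.cos(a),p[1]+.011*np.sin(a),a*0+z] for z in(.038,.078)]
    h=cv2.convexHull(w2pix("scene",np.vstack(pts)).astype(np.float32)); M=cv2.moments(h); return np.array([M["m10"]/M["m00"],M["m01"]/M["m00"]]),M["m00"]
p=fsolve(lambda p:cs(p)[0]-c2,p); print("scene",p,cs(p)[1])
# stand top
print(pix2w("top",np.array([(213,350),(268,350),(268,403),(213,403)])/1.4,.034))
E
```

```text
[[0.61092773 0.06111127 0.056     ]]
seed  [[0.47606571 0.34167579 0.078     ]]
[0.47701773 0.34468467] (array([167.58000013, 267.10000008]), 186.95839990722016)
[260.48538012 280.87134503] 171
scene [0.47711131 0.34374805] 210.6945072975941
[[0.50808901 0.37687234 0.034     ]
 [0.50826126 0.30822795 0.034     ]
 [0.44263429 0.30703667 0.034     ]
 [0.44244771 0.3750574  0.034     ]]
```

Call:
play_rows(
  moves="0.0035 0.0085 -0.03 0 0.05; 0.0035 0.0085 -0.06 0 0.05; 0.0035 0.0085 -0.09 0 0.05; 0.0035 0.0085 -0.11 0 0.05; 0.0035 0.0085 -0.123 0 0.05; 0.0035 0.0085 -0.123 0 0.05; 0.0035 0.0085 -0.123 0 0.05; 0.0035 0.0085 -0.123 0 0.05",
)

```text
clock: 14.65
ee_pos: [0.4767, 0.3457, 0.0552]
tcp_rot: [-3.109, -0.444, -0.002]
contact_force: [-0.0, -0.1, -0.9]
gripper_width: 0.0497
grasp_force: 0.0
```

Call:
play_rows(
  moves="0 0 0 0 0.03; 0 0 0 0 0.02; 0 0 0 0 0.01; 0 0 0 0 0.005; 0 0 0 0 0.005; 0 0 0 0 0.005; 0 0 0 0 0.005; 0 0 0 0 0.005",
  squeeze=30,
)

```text
clock: 15.65
ee_pos: [0.4766, 0.3447, 0.0548]
tcp_rot: [3.11, 0.443, 0.001]
contact_force: [0.4, -3.5, 6.2]
gripper_width: 0.0205
grasp_force: 29.3
```

Call:
play_rows(
  moves="0 0 0.01 0 0.005; 0 0 0.025 0 0.005; 0 0 0.05 0 0.005; 0 0 0.08 0 0.005; 0 0 0.1 0 0.005; 0.02 -0.04 0.1 0 0.005; 0.04 -0.085 0.1 0 0.005; 0.06 -0.13 0.1 0 0.005; 0.08 -0.17 0.1 0 0.005; 0.1 -0.21 0.1 0 0.005; 0.12 -0.25 0.1 0 0.005; 0.13 -0.275 0.1 0 0.005; 0.1336 -0.283 0.1 0 0.005; 0.1336 -0.283 0.08 0 0.005; 0.1336 -0.283 0.07 0 0.005; 0.1336 -0.283 0.07 0 0.005; 0.1336 -0.283 0.07 0 0.005; 0.1336 -0.283 0.07 0 0.005",
)

```text
clock: 17.9
ee_pos: [0.6101, 0.0628, 0.1249]
tcp_rot: [-3.11, -0.445, -0.002]
contact_force: [0.3, -0.5, -0.4]
gripper_width: 0.0202
grasp_force: 29.5
```

```bash
python3 - <<'E'
from h import *
a=save("top","raw7.png",(290,150,380,230),4.5); b=save("scene","raw7s.png",(260,130,360,240),4.5)
h=max(a.shape[0],b.shape[0]); f=lambda i:np.pad(i,((0,h-i.shape[0]),(0,0),(0,0)))
o=np.hstack([f(a),f(b)])[:,:,::-1]; s=min(1,800/o.shape[1],600/o.shape[0]); print(a.shape,b.shape,s)
cv2.imwrite("pics/c7.png",cv2.resize(o,None,fx=s,fy=s)); print(sense()["ee_pos"],sense()["contact_force"])
E
```

```text
(360, 405, 3) (495, 450, 3) 0.935672514619883
[0.60999178 0.06254664 0.12479266] [-0.30242193  0.21458068 -0.11695381]
```

View pics/c7.png

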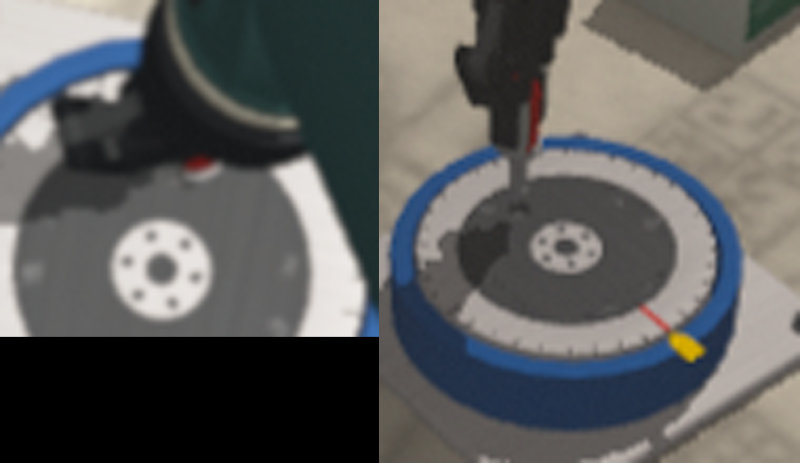

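The scene view (right half) shows the pin's tip at about (518,192), just above the hole at about (518,208), so they look lined up. I'll check that numerically.

```bash
python3 - <<'E'
from h import *
s=lambda u,v:(260+(u-379)/4.2105,130+v/4.2105)
e=sense()["ee_pos"]
print("hole scene",pix2w("scene",[s(518,208)],.056), "tip seen",pix2w("scene",[s(518,192)],.076))
q=lambda p:((p[:,0]-260)*4.2105+379,(p[:,1]-130)*4.2105)
print("pred tip, hole px",q(w2pix("scene",[[e[0],e[1],.076],[.6102,.0616,.056],[.6109,.0611,.056]])))
# hole before occlusion, darkest blob in c6
im=cv2.cvtColor(cv2.imread("pics/c6.png"),cv2.COLOR_BGR2GRAY)[160:206,298:348].astype(float)
w=np.clip(np.median(im)-12-im,0,None); yy,xx=np.mgrid[160:206,298:348]
c=(xx*w).sum()/w.sum(),(yy*w).sum()/w.sum(); print(c,crop2w(c,.056))
E
```

```text
hole scene [[0.60941341 0.06132145 0.056     ]] tip seen [[0.60448593 0.0685842  0.076     ]]
pred tip, hole px (array([516.67430293, 516.6172977 , 516.1713723 ]), array([182.45540867, 207.68555016, 206.72292682]))
(np.float64(331.1220657276995), np.float64(185.34976525821597)) [[0.61001531 0.05756614 0.056     ]]
```

Call:
play_rows(
  moves="0 -0.001 -0.008 0 0.005; 0 -0.001 -0.014 0 0.005; 0 -0.001 -0.018 0 0.005; 0 -0.001 -0.02 0 0.005; 0 -0.001 -0.022 0 0.005; 0 -0.001 -0.022 0 0.005; 0 -0.001 -0.022 0 0.005",
)

```text
clock: 18.88
ee_pos: [0.6098, 0.0614, 0.1025]
tcp_rot: [3.11, 0.444, 0.0]
contact_force: [-0.0, -0.2, -0.8]
gripper_width: 0.0202
grasp_force: 29.5
```

Call:
play_rows(
  moves="0 0 -0.001 0 0.005; 0 0 -0.002 0 0.005; 0 0 -0.003 0 0.005; 0 0 -0.004 0 0.005; 0 0 -0.004 0 0.005",
)

```text
clock: 19.5
ee_pos: [0.6096, 0.0614, 0.0982]
tcp_rot: [-3.11, -0.444, 0.0]
contact_force: [-0.9, 0.7, -0.2]
gripper_width: 0.0202
grasp_force: 29.5
```

Call:
play_rows(
  moves="0 0 -0.001 0 0.005; 0 0 -0.002 0 0.005; 0 0 -0.003 0 0.005; 0 0 -0.003 0 0.005",
)

```text
clock: 20.0
ee_pos: [0.6096, 0.0614, 0.0952]
tcp_rot: [3.11, 0.444, -0.0]
contact_force: [0.1, -0.3, 0.1]
gripper_width: 0.0208
grasp_force: 29.5
```

Call:
play_rows(
  moves="0 0 -0.001 0 0.005; 0 0 -0.002 0 0.005; 0 0 -0.003 0 0.005; 0 0 -0.003 0 0.005",
)

```text
clock: 20.5
ee_pos: [0.6096, 0.0614, 0.0922]
tcp_rot: [3.11, 0.444, -0.0]
contact_force: [0.1, -0.2, -0.2]
gripper_width: 0.02
grasp_force: 29.5
```

Call:
play_rows(
  moves="0 0 -0.001 0 0.005; 0 0 -0.002 0 0.005; 0 0 -0.003 0 0.005; 0 0 -0.004 0 0.005; 0 0 -0.004 0 0.005",
)

```text
clock: 21.12
ee_pos: [0.6096, 0.0614, 0.0882]
tcp_rot: [3.11, 0.444, -0.0]
contact_force: [0.1, 0.6, -0.6]
gripper_width: 0.0201
grasp_force: 29.5
```

Call:
play_rows(
  moves="0 0 -0.001 0 0.005; 0 0 -0.002 0 0.005; 0 0 -0.003 0 0.005; 0 0 -0.004 0 0.005; 0 0 -0.005 0 0.005; 0 0 -0.006 0 0.005; 0 0 -0.007 0 0.005; 0 0 -0.0075 0 0.005; 0 0 -0.0075 0 0.005",
)

```text
clock: 22.25
ee_pos: [0.6096, 0.0614, 0.0807]
tcp_rot: [3.11, 0.444, -0.0]
contact_force: [-0.0, 0.1, -1.1]
gripper_width: 0.0204
grasp_force: 29.5
```

Call:
play_rows(
  moves="0 0 -0.001 0 0.005; 0 0 -0.002 0 0.005; 0 0 -0.003 0 0.005; 0 0 -0.0035 0 0.005; 0 0 -0.0035 0 0.005",
)

```text
clock: 22.88
ee_pos: [0.6097, 0.0614, 0.0773]
tcp_rot: [-3.11, -0.444, 0.0]
contact_force: [0.6, 0.7, -1.0]
gripper_width: 0.0198
grasp_force: 29.5
```

Call:
play_rows(
  moves="0 0 -0.0005 0 0.005; 0 0 -0.001 0 0.005; 0 0 -0.0015 0 0.005; 0 0 -0.0015 0 0.005; 0 0 -0.0015 0 0.005",
)

```text
clock: 23.5
ee_pos: [0.6098, 0.0614, 0.0768]
tcp_rot: [-3.11, -0.444, -0.0]
contact_force: [-1.7, -0.7, 7.0]
gripper_width: 0.0205
grasp_force: 30.2
```

Collar down at the expected height. I'll ease the preload, open, and go up.

Call:
play_rows(
  moves="0 0 0.001 0 0.005; 0 0 0.001 0 0.02; 0 0 0.001 0 0.03; 0 0 0.001 0 0.045; 0 0 0.001 0 0.045; 0 0 0.001 0 0.045; 0 0 0.001 0 0.045; 0 0 0.02 0 0.045; 0 0 0.05 0 0.045; 0 0 0.1 0 0.045; 0 -0.05 0.12 0 0.045; 0 -0.11 0.12 0 0.045; 0 -0.17 0.12 0 0.045; 0 -0.23 0.12 0 0.045; 0 -0.23 0.12 0 0.045; 0 -0.23 0.12 0 0.045",
)

```text
clock: 25.5
ee_pos: [0.6098, -0.1686, 0.1968]
tcp_rot: [-3.11, -0.443, -0.002]
contact_force: [-0.3, -0.3, -0.3]
gripper_width: 0.045
grasp_force: 0.0
```

```bash
python3 mark.py c8.png
```

```text
[ 303  138   59   61 2818] [331.7 166.9] r 0.049842279762669896 deg -16.476570173804415
[249 447  18  57 405] [257.9 475.4] r 0.07361856295948954 deg 167.18938427284692
```

View pics/c8.png

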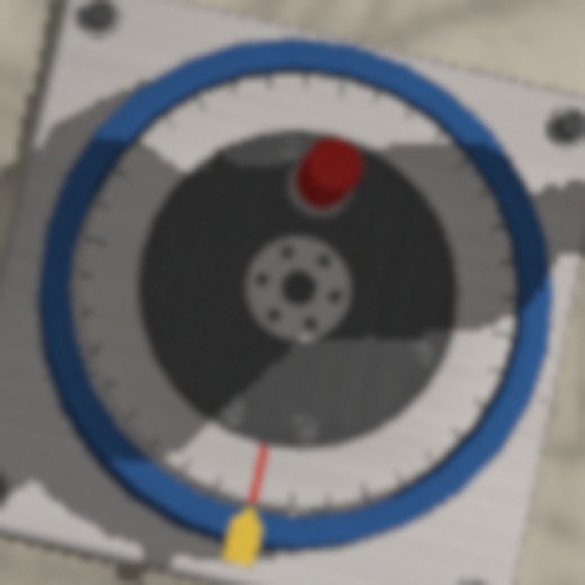

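The pin stands home at about (330,172) with its collar on the web, and the mark at (253,502) still faces the pointer. The robot is clear of everything.

```bash
python3 -c "
from workcell import hand_in
print(hand_in())"
```

```text
the job is handed in; nothing more can be done
None
```

The job is handed in, though no verdict came back: the mark faces the pointer to about 1 mm, the timing pin is fully home and released, and the highest force reading was 24.2 N (while dragging; limit 25 N).

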